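# Weigh the orange-stemmed rotor adapter

### The job

Take hold of the orange stem, lift that white rotor adapter straight up out of its pocket in the dark grey block, and stand it upright in the middle of the balance's round steel pan, setting it down without dropping it. Leave the blue-stemmed and green-stemmed adapters in their pockets.

Things in the scene. Friction and masses are not known exactly. Their poses are not given: they have to be found in the camera images.
- orange_adapter: The rotor adapter to weigh: white plastic cylinder 55 mm across, 45 mm high, with a round ORANGE stem 18 mm across and 50 mm tall rising from the middle of its top (140 to 280 g). Origin: centre of its underside; z up along the stem, which spans z = 45 to 95 mm. It stands in one of three pockets of a fixed dark grey block, sunk flush with the block's top so that only the stem stands out.
- blue_adapter: The same adapter with a BLUE stem, in another pocket; origin and axes likewise; leave it there. The block is 95 x 270 mm, 55 mm high; its pockets are in a row along it, 88 mm apart, 58 mm across, 45 mm deep (floor 10 mm above the table). Its place and turn, and which pocket holds which colour, vary.
- green_adapter: The same adapter with a GREEN stem, in another pocket; origin and axes likewise; leave it there. The block may be on either side of the robot, the balance on the other side.
- pan (a point): Centre of the top face of the balance's flat round steel pan, 130 mm across, 75 mm above the table. The balance is a fixed white box 240 x 180 mm, its top 14 mm below the pan's face; z is up, and -x points to its green display, 120 mm from the pan's centre and lower than the pan. The pan does not give.
Not all that is in view belongs to the job. What is shaped like the orange_adapter but purple, red or yellow is not meant.

How it is judged:
At the end, for the whole second after the job is handed in: The orange-stemmed adapter stands upright (within 10 degrees) and at rest on the pan, its centre within 25 mm of the pan's centre; the blue- and green-stemmed adapters are still in their pockets (moved less than 15 mm) (horizontal distance between orange_adapter and pan below 0.025 m and z of orange_adapter in the frame of pan between -0.006 and 0.006 m and angle between orange_adapter's own z axis and vertical below 0.17 rad and linear speed of orange_adapter below 0.02 m/s and distance of each of blue_adapter, green_adapter from where it was at the start of the episode below 0.015 m); the robot touches nothing.
It fails at once if the orange-stemmed adapter is dropped: it falls free of the fingers from more than 15 mm above the pan's height (z of orange_adapter in the frame of pan above 0.015 m and contact force between the fingers and orange_adapter below 0.05 N and linear speed of orange_adapter above 0.1 m/s).
It fails at once if the blue- or green-stemmed adapter is pulled from its pocket (moved 25 mm or more) (distance of any of blue_adapter, green_adapter from where it was at the start of the episode above 0.025 m).
It also fails if it takes over 43 s, if anything falls off the work surface, if the arm or the gripper's body presses on something with over 40 N, if the wrist force passes 120 N, or if a joint passes its speed limit or range.

### The arm

A 6-joint arm with a two-finger parallel gripper is mounted at the origin on the work surface. World frame = base frame: x ahead of the robot, y to its left, z up, the work surface at z = 0. Lengths are in m, angles in rad, forces in N, time in s.
With the tool pointing down it reaches from about 0.2 to 0.875 m from the base axis. Payload 3.4 kg.
Tool frame: the origin (TCP) lies between the finger pads; the fingertips stand 25 mm ahead of it and the grasp point (between the pads) lies 6 mm ahead of it (r.nose_length is the z of the fingertips in the tool frame, in m); z points along the fingers, x is the direction in which the jaws open and shut, and the axes are right-handed (so a half turn about z gives the same grasp; the last joint's range is limited). The gripper opens to 94 mm and grips with 3 to 60 N. Pads are 16 mm wide; open, the fingers measure 119 mm over their backs; the gripper's body (75 mm by 177 mm) begins 78 mm behind the grasp point.
Start: joints at [-1.263, 0.276, 1.505, -0, 1.361, -0.121], TCP at [0.239, -0.523, 0.23] pointing down, gripper open.
Joint ranges: [-2.89, 2.89], [-0.75, 2.08], [0.22, 2.7], [-1.18, 4.32], [0.11, 2.71], [-2.7, 2.7]. Speed limits (rad/s): [2.57, 2.57, 3.14, 3.14, 3.14, 3.14].

### API

Orientations are given as a unit quaternion [w, x, y, z].
In Python, from plant import r, gripper_to, inverse_kinematics, vision, models, telemetry gives the robot as it stands. Calls block until the motion is done:
- r.move_to(position, orientation): joint-space move of the TCP to a pose.
- r.move_l(position, rot=None, vel=0.15, guard=None): straight line of the TCP; rot=None keeps the orientation; vel is the mean speed in m/s. With guard (N) it stops when the force on the tool has changed by that much, and returns True; else False.
- r.movej(angles): joint-space move.
- gripper_to(opening, f_grip=None): finger opening in m; f_grip is the grip in N (None keeps the last); returns when the fingers have stopped.
- r.hold(seconds).
- inverse_kinematics(position, orientation): joint angles nearest the present ones, or None.
- vision.snapshot(name): name is "scene" or "side" or "wrist"; returns the picture (420x560x3 uint8, red, green, blue); there is no depth.
- vision.get_calibration(name): a dict with "fx", "fy", "cx", "cy" (pixels), "position" and "orientation" of the camera in the world. Camera axes: x right, y down, z forward; pixel columns grow to the right and rows downward; lengths in m; the calibration is good to about 2 mm. The wrist camera is an equidistant fisheye: a pixel r from the principal point sees the ray r / f radians off the axis. A picture is of the moment at which its call begins: read the wrist's pose just before it. get_calibration takes no time and is no camera call; for the wrist camera it gives the pose at the moment of the call.
A pose or a line that the arm cannot do raises r.PlanningError and nothing moves.
- r.sign_off(): hands the job in, once; it reports no verdict.
Trained networks look in the newest picture that a camera, given by its name, has taken for a name from the list of things; names that differ only in an ending like _2 or _b are one class to them, and where a whole thing is asked for, a point or a joint stands for the part that bears it (a point fixed in the world has none). Each returns a list of dicts, best first, with "score" (0 to 1); they miss things now and then, are a little off and sometimes report something else, mostly with a low value. They report only what shows in the picture. A call takes as long as a camera call. They do not tell look-alikes from the thing itself.
- models.boxes_of(thing, camera): "at" ([x, y, z] in m, in world coordinates, good to about 4 mm: the middle of the surface that is visible of it).
- models.regions_of(thing, camera): "pixels" (420x560 bool, what is visible of it).
- models.mark_of(thing, camera): "at" ([x, y, z] in m, in world coordinates, good to about 4 mm: a listed point, or the origin of a listed thing).
Readings, each from a call of its own:
- telemetry.current_t(): time.
- telemetry.current_joints(): joint angles.
- telemetry.current_dq(): joint speeds.
- telemetry.current_joint_efforts(): joint torques, N m.
- telemetry.current_ee_pos(): TCP position.
- telemetry.current_tool_rot(): TCP orientation.
- telemetry.current_wrist_force(): force on the tool from outside, world axes, zero at the start.
- telemetry.current_torque(): the same for the moment, N m.
- telemetry.current_opening(): finger opening in m.
Only numpy, scipy, OpenCV 4.12 (cv2) and the standard library are available. Lean on these libraries where they do the work, as an engineer would, in place of code of your own. Each camera call takes 0.05 s, during which the arm holds its last target.

## Working session

There is one attempt and no reset: what is moved stays moved. The work goes in short steps, each a Python script; the robot and the scene stay as the last script left them, time stands still between calls to the robot, and variables do not carry over. Pictures are saved under pics/ and viewed, and the job is handed in when it is done.

```bash
mkdir -p pics; ls; python3 - <<'E'
from plant import r,vision,models,telemetry
import cv2
for n in ["scene","side"]:
    im=vision.snapshot(n); cv2.imwrite(f"pics/{n}0.png",im[:,:,::-1])
    for t in ["orange_adapter","blue_adapter","green_adapter","pan"]:
        for d in models.mark_of(t,n)[:3]: print(n,t,d)
    c=vision.get_calibration(n); print(c)
print(telemetry.current_t(), telemetry.current_tool_rot())
E
```

```text
pics
scene orange_adapter {'at': [0.6645, 0.1313, -0.0014], 'score': 0.85}
scene orange_adapter {'at': [0.4096, -0.0333, -0.0007], 'score': 0.84}
scene orange_adapter {'at': [0.5018, 0.085, 0.0084], 'score': 0.78}
scene blue_adapter {'at': [0.5172, 0.1741, 0.0064], 'score': 0.65}
scene green_adapter {'at': [0.5382, 0.2571, 0.0096], 'score': 0.7}
scene pan {'at': [0.533, -0.2243, 0.0767], 'score': 0.89}
{'fx': 500.358088394906, 'fy': 500.358088394906, 'cx': 281.9201363597831, 'cy': 210.704922275637, 'position': array([1.36549137, 0.41530319, 0.77459111]), 'orientation': array([-0.24220075,  0.45724902,  0.76670727, -0.38002906])}
side orange_adapter {'at': [0.4991, 0.0904, 0.0108], 'score': 0.96}
side orange_adapter {'at': [0.3854, 0.112, -0.0009], 'score': 0.92}
side orange_adapter {'at': [0.537, -0.0374, 0.0022], 'score': 0.85}
side blue_adapter {'at': [0.5217, 0.1742, 0.0073], 'score': 0.81}
side green_adapter {'at': [0.5385, 0.2593, 0.0084], 'score': 0.93}
side pan {'at': [0.536, -0.2274, 0.0758], 'score': 0.94}
{'fx': 410.58243670537655, 'fy': 410.58243670537655, 'cx': 281.21591055996777, 'cy': 206.68277309492944, 'position': array([0.3251394 , 0.58046373, 0.53655046]), 'orientation': array([ 0.07172604, -0.13871614,  0.87911817, -0.45029374])}
0.5 [-3.92079040e-06  8.41363366e-01 -5.40469876e-01  1.18612654e-05]
```

View pics/scene0.png

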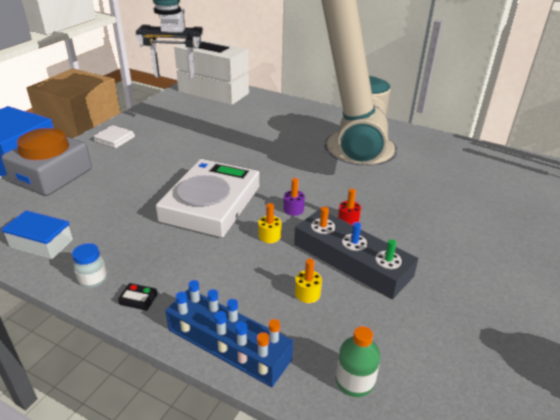

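View pics/side0.png

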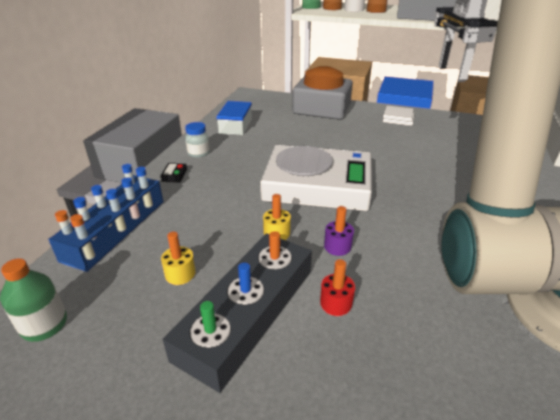

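```bash
cat > h.py <<'E'
import numpy as np
from scipy.spatial.transform import Rotation as R
def proj(c,p):
    q=np.array(c["orientation"]); rot=R.from_quat([q[1],q[2],q[3],q[0]])
    v=rot.inv().apply(np.asarray(p)-c["position"]); return np.array([c["fx"]*v[...,0]/v[...,2]+c["cx"],c["fy"]*v[...,1]/v[...,2]+c["cy"]]).T
E
python3 - <<'E'
from plant import vision
from h import *
import cv2
P=np.array([[.5005,.0875,.1043],[.4096,-.0333,.09],[.6645,.1313,.09],[.385,.112,.09],[.537,-.037,.09]])
for n in ["scene","side"]:
    c=vision.get_calibration(n); p=proj(c,P); print(n,p.round())
    im=cv2.imread(f"pics/{n}0.png"); u,v=p[0].astype(int)
    cr=im[max(0,v-60):v+90,max(0,u-100):u+100]; cv2.imwrite(f"pics/{n}0c.png",cv2.resize(cr,None,fx=3.5,fy=3.5,interpolation=cv2.INTER_CUBIC))
E
```

```text
scene [[324. 209.]
 [294. 181.]
 [311. 263.]
 [352. 192.]
 [268. 206.]]
side [[273. 234.]
 [341. 210.]
 [172. 237.]
 [338. 265.]
 [276. 197.]]
```

The scene view holds five orange-stemmed adapters:
- yellow at (270,222)
- purple at (294,195)
- red at (350,205)
- yellow at (309,280)
- a white one sunk in the dark block at (324,217), next to the blue and green stems

Only the last fits the description. I'll confirm it in the enlarged crop.

View pics/scene0c.png

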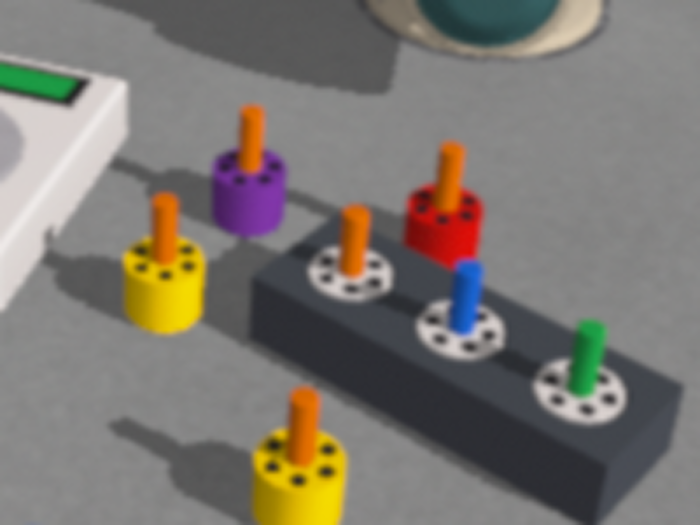

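```bash
cat >> h.py <<'E'
def quat(yaw): # tool down, jaw axis at yaw
    m=np.array([[np.cos(yaw),np.sin(yaw),0],[np.sin(yaw),-np.cos(yaw),0],[0,0,-1]]).T
    m=np.column_stack([[np.cos(yaw),np.sin(yaw),0],[np.sin(yaw),-np.cos(yaw),0],[0,0,-1]])
    x,y,z,w=R.from_matrix(m).as_quat(); return np.array([w,x,y,z])
E
python3 - <<'E'
from plant import *
from plant import inverse_kinematics
from h import *
for d in [-12.6,167.4]:
  for p in [[.5005,.0877,.25],[.5005,.0877,.085],[.534,-.226,.25],[.534,-.226,.151]]:
    j=inverse_kinematics(p,quat(np.radians(d))); print(d,p,None if j is None else np.round(j,2))
E
```

```text
-12.6 [0.5005, 0.0877, 0.25] [ 0.04  0.16  1.61 -0.    1.37  0.26]
-12.6 [0.5005, 0.0877, 0.085] [ 0.04  0.31  1.86 -0.    0.97  0.26]
-12.6 [0.534, -0.226, 0.25] [-0.52  0.27  1.46 -0.    1.41 -0.3 ]
-12.6 [0.534, -0.226, 0.151] [-0.52  0.34  1.62 -0.    1.18 -0.3 ]
167.4 [0.5005, 0.0877, 0.25] None
167.4 [0.5005, 0.0877, 0.085] None
167.4 [0.534, -0.226, 0.25] None
167.4 [0.534, -0.226, 0.151] None
```

The crop shows the orange stem at crop (355,240), rising from a white disc flush with the block. The purple, red and yellow ones stand free on the table. I'll move above it and check with the wrist camera.

```bash
python3 - <<'E'
from plant import *
from plant import r,vision,models,telemetry,gripper_to
from h import *
import cv2
r.move_to([.5005,.0877,.21],quat(np.radians(-12.6)))
c=vision.get_calibration("wrist"); im=vision.snapshot("wrist"); cv2.imwrite("pics/w1.png",im[:,:,::-1])
for t in ["orange_adapter","blue_adapter","green_adapter"]:
    print(t,models.mark_of(t,"wrist")[:4])
print(c)
im=vision.snapshot("side"); cv2.imwrite("pics/s1.png",im[:,:,::-1])
# predicted stem top
q=c["orientation"]; rot=R.from_quat([q[1],q[2],q[3],q[0]])
for p in [[.5005,.0877,.105],[.5005,.0877,.055]]:
    v=rot.inv().apply(np.array(p)-c["position"]); th=np.arctan2(np.hypot(v[0],v[1]),v[2]); a=np.arctan2(v[1],v[0])
    print(c["cx"]+c["fx"]*th*np.cos(a),c["cy"]+c["fy"]*th*np.sin(a))
print(telemetry.current_t(),telemetry.current_ee_pos())
E
```

```text
orange_adapter [{'at': [0.4058, -0.0338, -0.0025], 'score': 0.95}, {'at': [0.3867, 0.1069, 0.002], 'score': 0.69}, {'at': [0.533, -0.0374, -0.0018], 'score': 0.69}, {'at': [0.5003, 0.0877, 0.0072], 'score': 0.66}]
blue_adapter [{'at': [0.516, 0.172, 0.0112], 'score': 0.91}]
green_adapter [{'at': [0.5366, 0.2573, 0.0107], 'score': 0.83}]
{'fx': 325.19226210127806, 'fy': 325.19226210127806, 'cx': 274.90604008031255, 'cy': 207.5852742093432, 'position': array([0.51860619, 0.16654584, 0.36428622]), 'orientation': array([ 0.139613  ,  0.98408701, -0.1087768 , -0.01576618])}
274.58162562558874 214.24999104349448
274.66383486702046 199.09633464648417
3.1167 [0.5006583  0.087207   0.20996809]
```

View pics/w1.png

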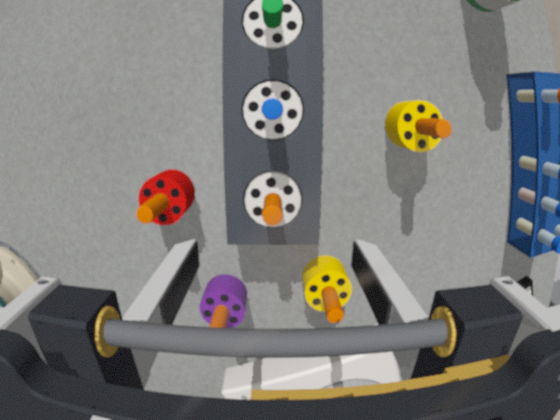

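View pics/s1.png

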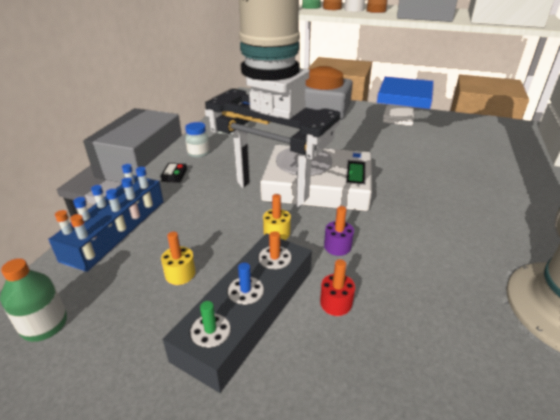

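The wrist view shows the orange stem top at (273,215), against a predicted (274.6,214). The block edges are aligned with the jaws. Next I descend, grip and lift.

```bash
python3 - <<'E'
from plant import *
from plant import r,vision,models,telemetry,gripper_to
from h import *
import cv2
q=quat(np.radians(-12.6))
gripper_to(.06,30)
print(r.move_l([.5003,.0875,.086],rot=q,vel=.1,guard=8), telemetry.current_ee_pos(), telemetry.current_wrist_force())
gripper_to(0.0,30)
print(telemetry.current_opening(),telemetry.current_wrist_force(),telemetry.current_t())
p=telemetry.current_ee_pos()
r.move_l([p[0],p[1],p[2]+.03],vel=.06)
print(telemetry.current_opening(),telemetry.current_wrist_force())
r.move_l([p[0],p[1],p[2]+.15],vel=.12)
print(telemetry.current_opening(),telemetry.current_wrist_force(),telemetry.current_ee_pos(),telemetry.current_t())
for n in ["scene","side"]:
    im=vision.snapshot(n); cv2.imwrite(f"pics/{n}2.png",im[:,:,::-1])
    print(models.mark_of("orange_adapter",n)[:5]); print(models.mark_of("pan",n)[:1])
E
```

```text
False [0.50083685 0.08752555 0.08658914] [ 0.00796904  0.02260158 -0.08308677]
0.017563757686298916 [-0.9267891  -0.01929508 -0.23387071] 5.9417
0.017166567818642533 [ 0.08973724 -0.36467178 -2.40578545]
0.017824703833023196 [ 0.21699309 -0.64256654 -2.39615338] [0.49929714 0.08748977 0.23494235] 7.7417
[{'at': [0.3813, 0.1108, 0.0008], 'score': 0.9}, {'at': [0.5341, -0.0342, 0.0023], 'score': 0.74}, {'at': [0.6649, 0.1278, 0.0001], 'score': 0.69}, {'at': [0.5006, 0.0883, 0.1589], 'score': 0.66}, {'at': [0.409, -0.0331, -0.0004], 'score': 0.56}]
[{'at': [0.5338, -0.2246, 0.0735], 'score': 0.7}]
[{'at': [0.6689, 0.1307, 0.0009], 'score': 0.95}, {'at': [0.4059, -0.0341, -0.0004], 'score': 0.85}, {'at': [0.4999, 0.0893, 0.1621], 'score': 0.78}, {'at': [0.5365, -0.0384, 0.003], 'score': 0.72}, {'at': [0.3855, 0.1104, 0.0009], 'score': 0.68}]
[{'at': [0.5356, -0.2263, 0.0749], 'score': 0.72}]
```

View pics/side2.png

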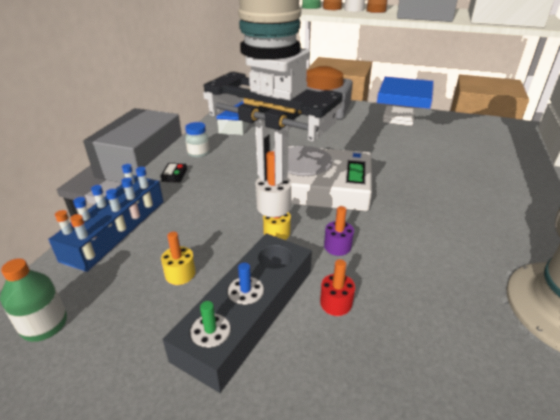

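View pics/scene2.png

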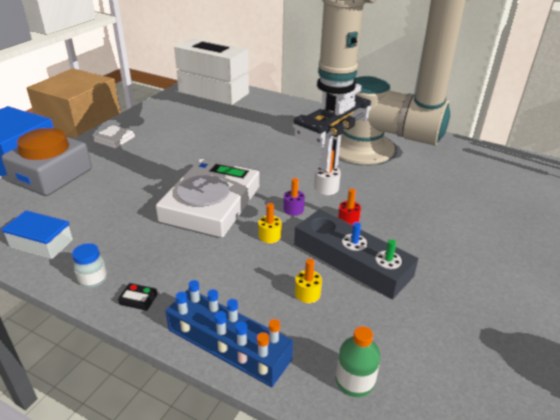

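The adapter hangs upright in the jaws, at side (273,195) and scene (327,180). Its pocket is empty, and blue and green are undisturbed. Now I carry it to the pan.

```bash
python3 - <<'E'
from plant import *
from plant import r,vision,models,telemetry,gripper_to
from h import *
import cv2
X,Y=.5345,-.2258
r.move_l([X,Y,.235],vel=.15)
r.move_l([X,Y,.170],vel=.08)
print(telemetry.current_opening(),telemetry.current_wrist_force(),telemetry.current_ee_pos(),telemetry.current_t())
for n in ["scene","side"]:
    im=vision.snapshot(n); cv2.imwrite(f"pics/{n}3.png",im[:,:,::-1])
    print([d for d in models.mark_of("orange_adapter",n) if d["at"][1]<-.1]); print(models.mark_of("pan",n)[:1])
E
```

```text
0.017571450819147 [-0.16855872 -0.31010917 -2.17988795] [ 0.53492282 -0.22606343  0.17054181] 11.25
[]
[{'at': [0.5328, -0.2247, 0.0745], 'score': 0.61}]
[{'at': [0.5319, -0.2261, 0.0982], 'score': 0.88}]
[{'at': [0.5342, -0.2273, 0.0708], 'score': 0.59}]
```

View pics/side3.png

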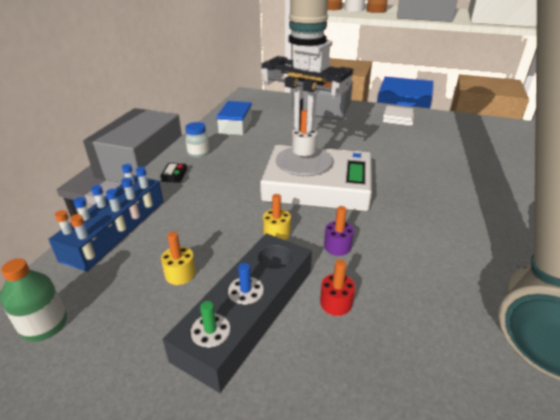

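View pics/scene3.png

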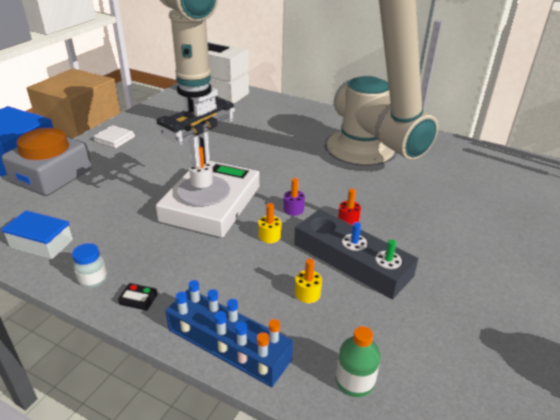

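The adapter is upright above the pan's middle, at side (303,143) and scene (202,175). I'll lower it with a force guard, release and check.

```bash
python3 - <<'E'
from plant import *
from plant import r,vision,models,telemetry,gripper_to
from h import *
import cv2
X,Y=.5345,-.2258
g=r.move_l([X,Y,.146],vel=.02,guard=4)
r.hold(.2)
print(g,telemetry.current_wrist_force(),telemetry.current_ee_pos(),telemetry.current_t())
for n in ["scene","side"]:
    im=vision.snapshot(n); cv2.imwrite(f"pics/{n}4.png",im[:,:,::-1])
    print([d for d in models.mark_of("orange_adapter",n) if d["at"][1]<-.1])
E
```

```text
True [0.8596425  0.62866734 5.44070158] [ 0.53427657 -0.22569402  0.15066755] 12.65
[{'at': [0.5366, -0.2285, 0.0726], 'score': 0.97}]
[{'at': [0.5336, -0.2258, 0.0738], 'score': 0.94}]
```

```bash
python3 - <<'E'
from plant import *
from plant import r,vision,models,telemetry,gripper_to
from h import *
import cv2
gripper_to(.03,10); gripper_to(.06)
p=telemetry.current_ee_pos()
r.move_l([p[0],p[1],.27],vel=.1)
r.hold(.5)
print(telemetry.current_wrist_force(),telemetry.current_t())
for n in ["scene","side"]:
    im=vision.snapshot(n); cv2.imwrite(f"pics/{n}5.png",im[:,:,::-1])
    print([d for d in models.mark_of("orange_adapter",n) if d["at"][1]<-.1])
    for t in ["blue_adapter","green_adapter","pan"]: print(t,models.mark_of(t,n)[:1])
E
```

```text
[-0.21800308 -0.31622501 -0.29937492] 15.7917
[{'at': [0.5378, -0.2309, 0.0737], 'score': 0.84}]
blue_adapter [{'at': [0.5144, 0.1731, 0.0087], 'score': 0.69}]
green_adapter [{'at': [0.5374, 0.2563, 0.0089], 'score': 0.88}]
pan [{'at': [0.5322, -0.2262, 0.0801], 'score': 0.65}]
[{'at': [0.5343, -0.2245, 0.0767], 'score': 0.56}]
blue_adapter []
green_adapter [{'at': [0.5372, 0.261, 0.0122], 'score': 0.71}]
pan [{'at': [0.5357, -0.2268, 0.072], 'score': 0.57}]
```

View pics/side5.png

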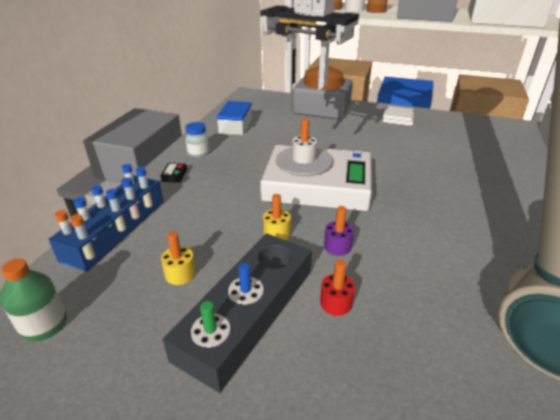

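View pics/scene5.png

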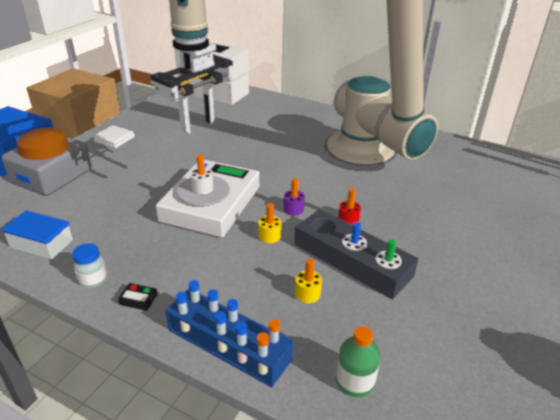

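The adapter stands upright on the pan at side (304,150) and scene (202,180). The gripper is clear and the other two adapters are in their pockets.

```bash
python3 -c "
from plant import r
r.sign_off()"
```

```text
the job is handed in; nothing more can be done
```

I gripped the orange stem, lifted that white adapter straight up out of its pocket and carried it over to the balance. I lowered it onto the pan under a force guard, released it, backed the gripper off and handed the job in at about 16 s.

Last checks:
- **Orange adapter:** both cameras show it upright on the pan. The network marks put it about 2 mm (side) and 7 mm (scene) from the pan's centre. Each mark is good to about 4 mm, so the two roughly agree. Its height reads 74 to 77 mm, against a pan face at 75 mm.
- **Blue and green adapters:** both still look seated in their pockets, and the marks reported lie within about 4 mm of the starting ones. The network missed the blue one in the last side picture, but it is plainly visible there.
- **Gripper:** it was clear of everything, with wrist force near zero.

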